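Lay out the 3D printer's tool-head parts on their silhouette tiles

ROBOT

A 6-joint arm with a two-finger parallel gripper is mounted at the origin on the work surface. World frame = base frame: x ahead of the robot, y to its left, z up, the work surface at z = 0. Lengths are in m, angles in rad, forces in N, time in s.
With the tool pointing down it reaches from about 0.3 to 0.85 m from the base axis. Payload 5.4 kg.
Tool frame: the origin (TCP) lies at the very end of the fingers, on their centre line; the grasp point (between the pads) lies 19 mm behind it; z points along the fingers, x is the direction in which the jaws open and shut, and the axes are right-handed (so a half turn about z gives the same grasp; the last joint's range is limited). The gripper opens to 85 mm and grips with 20 to 120 N. Pads are 22 mm wide; open, the fingers measure 114 mm over their backs; the gripper's body (76 mm by 85 mm) begins 54 mm behind the grasp point. The pads swing forward as they close: fully open they stand 13 mm farther back than shut.
Start: joints at [-1.476, 0.158, 1.597, -0, 1.386, -0.21], TCP at [0.173, -0.548, 0.231] pointing down, gripper open.
Joint ranges: [-2.91, 2.91], [-0.94, 2.29], [0.18, 2.7], [-1.29, 4.43], [0.17, 2.64], [-3, 3]. Speed limits (rad/s): [2.57, 2.57, 3.14, 3.14, 3.14, 3.14].

INTERFACE

Orientations are given as a unit quaternion [w, x, y, z].
In Python, from workcell import env, sensors, capture, camera_model, workorder gives the robot as it stands. Calls block until the motion is done:
- env.reach(position, orientation): joint-space move of the TCP to a pose.
- env.servo_line(position, feed=0.15, frame=None): straight line of the TCP; frame=None keeps the orientation; feed is the mean speed in m/s.
- env.set_joints(angles): joint-space move.
- env.grip(opening): finger opening in m; the grip force is fixed at half the most; returns when the fingers have stopped.
- env.sleep(seconds).
- env.solve_ik(position, orientation): joint angles nearest the present ones, or None.
- sensors.sense(): the state.
- capture(name): name is "scene" or "top" or "wrist"; returns (picture, depth): 384x512x3 uint8, red, green, blue; 384x512 float32, m along the optical axis (not along the pixel's ray), 0 where there is no reading.
- camera_model(name): a dict with "fovy" (degrees; the focal length in pixels is half the picture's height over the tangent of half this angle, whatever the lens; pixels are square), "cx", "cy" (the principal point, pixels), "R" (3x3) and "t" (3): a world point X has camera coordinates R X + t. Camera axes: x right, y down, z forward; pixel columns grow to the right and rows downward; lengths in m; the calibration is good to about 2 mm. The wrist camera is an equidistant fisheye: a pixel r from the principal point sees the ray r / f radians off the axis. A picture is of the moment at which its call begins: read the wrist's pose just before it. camera_model takes no time and is no camera call; for the wrist camera it gives the pose at the moment of the call.
A pose or a line that the arm cannot do raises env.IKError and nothing moves.
- workorder.hand_in(): hands the job in, once; it reports no verdict.
The state is a dict: "time": time; "joint_pos": joint angles; "qvel": joint speeds; "tau": joint torques, N m; "position": TCP position; "tool_rot": TCP orientation; "contact_force": force on the tool from outside, world axes, zero at the start; "torque": the same for the moment, N m; "width": finger opening in m.
Only numpy, scipy, OpenCV 4.12 (cv2) and the standard library are available. Lean on these libraries where they do the work, as an engineer would, in place of code of your own. Each camera call takes 0.05 s, during which the arm holds its last target.

TASK

Set each of the four loose printer parts (stepper motor, finned heat sink, filament spool, orange extruder block) upright, as it stands now, in the middle of the white tile whose blue silhouette has its shape and size, with the motor and the extruder block turned to line up with their silhouettes. Set the parts down rather than dropping them, and leave the amber jar and the screwdriver where they are.

Things in the scene. Friction and masses are not known exactly. Their poses are not given: they have to be found in the camera images.
- motor: stepper motor: square block 42 x 42 mm, 40 mm tall, aluminium end caps with a black band between, a thin steel shaft (5 mm thick, 16 mm long) sticking up from the top; about 0.28 kg. Origin: centre of the underside; x and y square to the sides, z up along the shaft. Stands upright on the bench at the start, with any yaw.
- heatsink: round finned aluminium heat sink, 32 mm in diameter, 45 mm tall, a small black dot on top; about 70 g. Can be gripped as a plain cylinder. Origin: centre of the underside; z up along its axis. Stands upright on the bench at the start, with any yaw.
- spool: sample spool of filament lying flat: white round flanges 58 mm in diameter, red filament, black hub, 26 mm tall; about 90 g. Can be gripped as a plain cylinder. Origin: centre of the underside; z up along its axis. Lies flat on the bench at the start.
- extruder: bright orange extruder block, 72 mm long (its x) by 36 mm wide (its y), 34 mm tall, with a black-and-brass gear disc and a black square on top; about 0.14 kg. Origin: centre of the underside, z up. Lies flat on the bench at the start, with any yaw.
- pad_motor: fixed white square tile, 84 x 84 mm and 6 mm thick, with a flat dark-blue silhouette in its middle, a square of 48 x 48 mm, parallel to the tile's edges, for the motor. The motor's sides lie parallel to the square's in any of the four ways round. Origin: centre of the tile's underside, so its top face is 6 mm above the origin; z up. x and y parallel to the tile's edges.
- pad_heatsink: fixed white square tile, 84 x 84 mm and 6 mm thick, with a flat dark-blue silhouette in its middle, a small disc 38 mm in diameter, for the heat sink. Origin: centre of the tile's underside, so its top face is 6 mm above the origin; z up.
- pad_spool: fixed white square tile, 84 x 84 mm and 6 mm thick, with a flat dark-blue silhouette in its middle, a large disc 64 mm in diameter, for the spool. Origin: centre of the tile's underside, so its top face is 6 mm above the origin; z up.
- pad_extruder: fixed white square tile, 84 x 84 mm and 6 mm thick, with a flat dark-blue silhouette in its middle, an oblong 78 mm long (the tile's x) by 42 mm wide (the tile's y), for the extruder block, which lies along it either way round. Origin: centre of the tile's underside, so its top face is 6 mm above the origin; z up.
- vial: bystander: amber glass jar with a white cap, 40 mm in diameter, 70 mm tall, standing on the bench on the far side of the work. Origin: centre of the underside, z up.
- driver: bystander: screwdriver with a blue handle, 170 mm long, lying crosswise on the bench on the far side of the work, beside the jar. Its x runs along the shank towards the tip.
There are look-alikes about, which are no part of the job. Several things look just like the spool: the one meant starts nearest to the robot's base.

How it is judged:
At the end, for the whole second after the job is handed in: Each part rests flat on the top of its own tile, upright within 0.12 rad, centred within 10 mm; extruder block (either way round) and motor (any of four ways) turned within 0.2 rad of their silhouettes; all released and at rest (horizontal distance between motor and pad_motor below 0.01 m and z of motor in the frame of pad_motor between 0.003 and 0.01 m and angle between each of motor, heatsink, spool, extruder's own z axis and vertical below 0.12 rad and linear speed of each of motor, heatsink, spool, extruder below 0.02 m/s and angular speed of each of motor, heatsink, spool, extruder below 0.2 rad/s and horizontal distance between heatsink and pad_heatsink below 0.01 m and z of heatsink in the frame of pad_heatsink between 0.003 and 0.01 m and horizontal distance between spool and pad_spool below 0.01 m and z of spool in the frame of pad_spool between 0.003 and 0.01 m and horizontal distance between extruder and pad_extruder below 0.01 m and z of extruder in the frame of pad_extruder between 0.003 and 0.01 m and angle between the x axis of extruder and the x axis of pad_extruder, either way round below 0.2 rad and (angle between the x axis of motor and the x axis of pad_motor, either way round below 0.2 rad or angle between the x axis of motor and the y axis of pad_motor, either way round below 0.2 rad)); the robot touches nothing.
It fails at once if a part is dropped or thrown: it falls freely, touching nothing, faster than 0.6 m/s (about 18 mm of fall) ((contact force between motor and anything else below 0.01 N and linear speed of motor above 0.6 m/s) or (contact force between heatsink and anything else below 0.01 N and linear speed of heatsink above 0.6 m/s) or (contact force between spool and anything else below 0.01 N and linear speed of spool above 0.6 m/s) or (contact force between extruder and anything else below 0.01 N and linear speed of extruder above 0.6 m/s)).
It fails at once if the amber jar is moved by more than 25 mm (distance of vial from where it was at the start of the episode above 0.025 m).
It fails at once if the screwdriver is moved by more than 25 mm (distance of driver from where it was at the start of the episode above 0.025 m).
It fails at once if the amber jar is tipped (angle between vial's own z axis and vertical above 0.3 rad).
It also fails if it takes over 106 s, if anything falls off the work surface, if the arm or the gripper's body presses on something with over 40 N, if the wrist force passes 120 N, or if a joint passes its speed limit or range.

## Working session

There is one attempt and no reset: what is moved stays moved. The work goes in short steps, each a Python script; the robot and the scene stay as the last script left them, time stands still between calls to the robot, and variables do not carry over. Pictures are saved under pics/ and viewed, and the job is handed in when it is done.

```bash
mkdir -p pics; ls
python3 - <<'E'
from workcell import env,sensors,capture,camera_model
import cv2,numpy as np
for n in ["scene","top","wrist"]:
    m=camera_model(n); p,d=capture(n); np.savez(f"pics/{n}0.npz",p=p,d=d,**m)
    cv2.imwrite(f"pics/{n}0.png",p[...,::-1]); print(n,m)
print(sensors.sense())
E
```

```text
pics
scene {'fovy': 57.900602626849235, 'cx': 257.06420750787686, 'cy': 194.6754505999905, 'R': array([[-0.77285973,  0.63455667,  0.00506732],
       [ 0.43141288,  0.5312629 , -0.7291383 ],
       [-0.46537165, -0.56133551, -0.68434762]]), 't': array([ 0.50116976, -0.20934692,  1.34418952])}
top {'fovy': 53.751924371907705, 'cx': 253.54387546531746, 'cy': 191.0550698630664, 'R': array([[-0.02162052, -0.99959298, -0.01861239],
       [-0.99799847,  0.02268515, -0.05902915],
       [ 0.05942735,  0.0172989 , -0.99808273]]), 't': array([-0.02465276,  0.60846651,  1.02019611])}
wrist {'fovy': 65.70646984690485, 'cx': 262.1900775209066, 'cy': 192.08738773574674, 'R': array([[ 0.29994081, -0.95395724, -0.00104556],
       [-0.90619781, -0.28526652,  0.31213545],
       [-0.29806213, -0.09267468, -0.95003704]]), 't': array([-0.57318767, -0.04011968,  0.37988868])}
{'time': 0.15, 'joint_pos': array([-1.47610783e+00,  1.58909938e-01,  1.59794975e+00, -2.46654474e-05,
        1.38618711e+00, -2.10136524e-01]), 'qvel': array([ 9.00167498e-06, -1.39281335e-03, -3.54329628e-03, -4.43195254e-04,
       -1.36339044e-03,  6.15470370e-04]), 'tau': array([ 6.82466180e-04, -3.96377385e+01, -3.31784534e+01, -1.27369608e-04,
        5.46679774e-03, -1.19158264e-05]), 'position': array([ 0.17248035, -0.54803509,  0.23053651]), 'tool_rot': array([-5.34856660e-04,  8.06266058e-01, -5.91552630e-01, -4.92649905e-04]), 'contact_force': array([ 0.23493559, -0.43389703, -0.67048479]), 'torque': array([-0.03183728, -0.0135419 ,  0.01154583]), 'width': 0.08537255100669564}
```

View pics/top0.png

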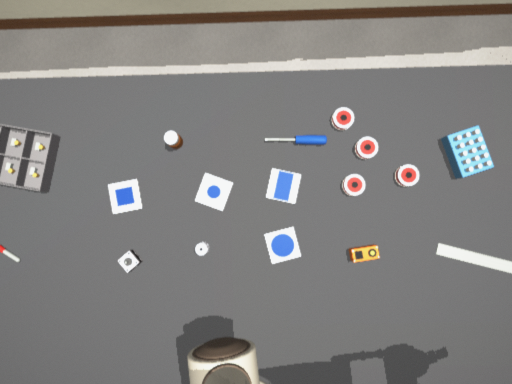

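View pics/scene0.png

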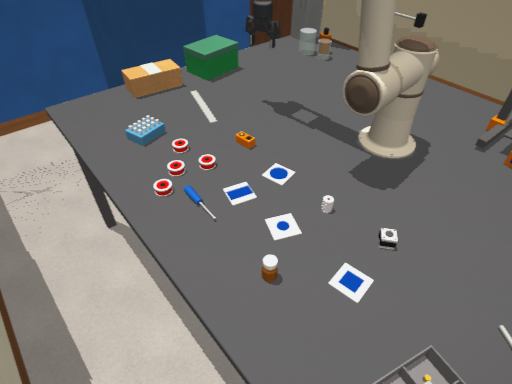

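View pics/wrist0.png

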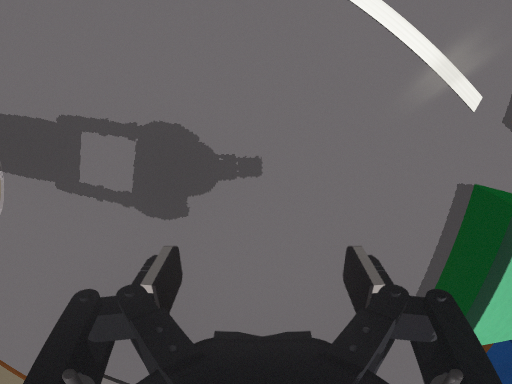

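Top view: the tiles are at (125,196) square, (214,191) small disc, (283,186) oblong and (283,245) large disc. The motor is at (128,261), the heat sink at (202,249) and the extruder at (365,254).

Spool candidates are (343,118), (367,148), (354,185) and (408,176). The base projects to about (244,417), so (354,185) is nearest. I'll confirm this by computation and a crop.

```bash
cat > meas.py <<'E'
import numpy as np,cv2
class Cam:
    def __init__(s,m,fish=False):
        s.f=192/np.tan(np.radians(float(m["fovy"]))/2); s.cx=float(m["cx"]);s.cy=float(m["cy"]);s.R=np.array(m["R"]);s.t=np.array(m["t"]);s.fish=fish
    def cast(s,uv,z):
        uv=np.atleast_2d(np.asarray(uv,float)); a=(uv-[s.cx,s.cy])/s.f
        if s.fish:
            r=np.linalg.norm(a,axis=1,keepdims=True)+1e-12; d=np.hstack([np.sin(r)*a/r,np.cos(r)])
        else: d=np.hstack([a,np.ones((len(a),1))])
        D=d@s.R; C=-s.R.T@s.t
        return (C+D*((z-C[2])/D[:,2])[:,None])[:,:2]
def masks(p):
    h=cv2.cvtColor(p,cv2.COLOR_RGB2HSV).astype(int);H,S,V=h[...,0],h[...,1],h[...,2]
    return dict(blue=(H>105)&(H<130)&(S>150)&(V>60),red=((H<6)|(H>174))&(S>150)&(V>100),
      orange=(H>=7)&(H<22)&(S>170)&(V>110),white=(S<50)&(V>165))
def blobs(m,amin=30):
    c,_=cv2.findContours(m.astype(np.uint8),cv2.RETR_EXTERNAL,cv2.CHAIN_APPROX_NONE)
    return [x[:,0,:] for x in c if cv2.contourArea(x)>=amin]
def rect(P): # min area rect in world mm
    (c,s,a)=cv2.minAreaRect((P*1000).astype(np.float32)); return np.array(c),np.array(s),a
E
python3 - <<'E'
from meas import *
z=np.load("pics/top0.npz");p=z["p"];c=Cam(z);M=masks(p)
H=dict(blue=.006,red=.024,orange=.034,white=.006)
for k,m in M.items():
    for b in blobs(m,25):
        P=c.cast(b,H[k]); ct,s,a=rect(P); u=b.mean(0)
        if k=='white' and s.max()>150: continue
        print(k,u.round(),"c",ct.round(1),"s",s.round(),"a",round(a,1),"dist",round(np.hypot(*ct)))
def crop(u,v,r,n,k): 
    return cv2.resize(p[v-r:v+r,u-r:u+r,::-1],(n,n),interpolation=k)
a=np.hstack([crop(128,261,22,260,0),crop(202,249,22,260,0),crop(365,254,22,260,0)])
b=cv2.resize(p[95:210,290:440,::-1],(780,598-0))[:330]
cv2.imwrite("pics/crop1.png",a); cv2.imwrite("pics/crop2.png",cv2.resize(p[100:205,320:425,::-1],(560,560),interpolation=0))
E
```

```text
blue [282. 245.] c [ 458.5 -112.8] s [54. 54.] a 43.6 dist 472
blue [124. 196.] c [603.1 322.3] s [41. 43.] a 10.0 dist 684
blue [213. 191.] c [609.8  74.6] s [28. 25.] a 88.7 dist 614
blue [284. 185.] c [ 622.3 -120.4] s [32. 67.] a 75.5 dist 634
blue [311. 139.] c [ 748.6 -201. ] s [83. 20.] a 88.5 dist 775
red [408. 175.] c [ 642.8 -457.7] s [32. 30.] a 87.4 dist 789
red [343. 117.] c [ 805.2 -289.4] s [30. 28.] a 88.5 dist 856
white [128. 261.] c [422.9 313.3] s [45. 45.] a 39.6 dist 526
white [ 11. 256.] c [444.4 639.4] s [52. 11.] a 57.5 dist 779
white [202. 248.] c [454.7 108.7] s [33. 41.] a 43.8 dist 468
white [282. 245.] c [ 459.1 -113.7] s [87. 86.] a 12.8 dist 473
white [125. 196.] c [603.2 321.5] s [87. 87.] a 9.8 dist 684
white [352. 185.] c [ 620.4 -314.2] s [63. 58.] a 88.6 dist 695
white [213. 191.] c [610.2  73.4] s [86. 87.] a 68.6 dist 615
white [283. 186.] c [ 622.1 -120.5] s [86. 86.] a 76.6 dist 634
white [407. 175.] c [ 643.4 -465.5] s [61. 60.] a 1.5 dist 794
white [280. 139.] c [ 752.3 -113.5] s [81.  6.] a 88.5 dist 761
white [366. 147.] c [ 723.8 -354. ] s [64. 62.] a 88.6 dist 806
white [170. 137.] c [765.7 191.8] s [37. 40.] a 89.4 dist 789
white [342. 118.] c [ 809.5 -292.1] s [61. 62.] a 67.6 dist 861
```

View pics/crop1.png

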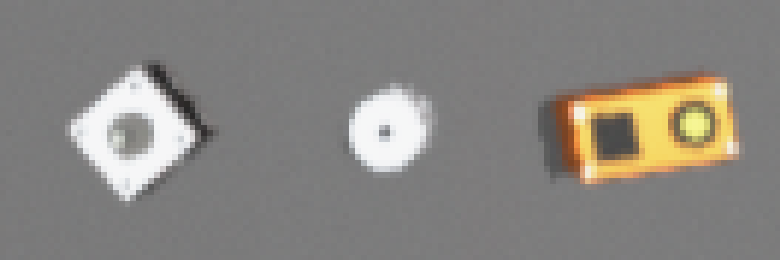

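View pics/crop2.png

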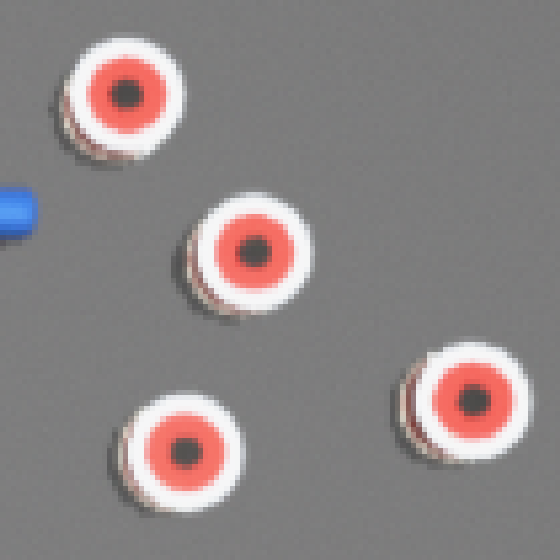

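The crop confirms four identical spools. The lower-left one, at (354,185), lies about 695 mm from the base; the others are at least 789 mm away, so it's the one meant. Next I refine the centres and cross-check them in the scene view.

Run:
```python
from meas import *
z=np.load("pics/top0.npz");p=z["p"];c=Cam(z);s=np.load("pics/scene0.npz");q=s["p"];cs=Cam(s);M=masks(p)
def cr(u,v,u0,v0,k): return (u/k+u0-.5,v/k+v0-.5)
k=260/44
print("spool",c.cast(cr(186,452,320,100,560/105),.026)*1e3,"neighbour",c.cast(cr(254,252,320,100,560/105),.026)*1e3)
print("heats",c.cast(cr(124,131,180,227,k),.045)*1e3)
mc=np.array([cr(u,v,106,239,k) for u,v in [(70,130),(137,66),(201,130),(126,202)]])
ec=np.array([cr(u-520,v,343,232,k) for u,v in [(575,105),(725,78),(738,155),(588,180)]])
for n,cc,h in (("motor",mc,.04),("extr",ec,.034)):
    P=c.cast(cc,h)*1e3; E=np.roll(P,-1,0)-P
    print(n,P.mean(0),np.hypot(*E.T).round(1),np.degrees(np.arctan2(E[:,1],E[:,0])).round(1))
print("motor rect",rect(c.cast([b for b in blobs(M['white']) if abs(b.mean(0)-[128,261]).max()<4][0],.04)))
for b in blobs(M['orange'],25): print("orange",b.mean(0),rect(c.cast(b,.034)))
print("scene view blue")
for b in blobs(masks(q)['blue'],40):
    m=cv2.moments(b.reshape(-1,1,2)); u=(m['m10']/m['m00'],m['m01']/m['m00'])
    if 150<u[1]: print(np.round(u),(cs.cast(u,.006)*1e3).round(1))
for b in blobs(masks(q)['orange'],25): print("orange",b.mean(0))
out=[cv2.resize(q[v-22:v+22,u-22:u+22,::-1],(390,290) if 0 else (290,290),interpolation=0) for u,v in [(207,162),(327,204),(388,238),(246,140)]]
cv2.imwrite("pics/crop3.png",np.vstack([np.hstack(out[:2]),np.hstack(out[2:])]))
```

```text
spool [[ 619.52580982 -311.64355116]] neighbour [[ 721.01277572 -349.98145742]]
heats [[456.39252337 105.33184424]]
motor [427.59547604 300.228733  ] [41.5 41.2 46.4 41.4] [ -47.4 -135.2  132.7   37.9]
extr [ 434.15852024 -332.44438398] [68.4 34.7 68.1 33.9] [ -81.  -172.7   98.3    7.8]
motor rect (array([426.87518311, 301.33462524]), array([43.66890335, 43.69437408]), 39.6417121887207)
scene view blue
[351. 281.] [[605.7 321.4]]
[282. 225.] [[612.9  73.6]]
[239. 192.] [[ 624.5 -119.7]]
[192. 194.] [[ 746.1 -208.3]]
[278. 173.] [[ 462.5 -112.4]]
orange [268.84848485 270.78787879]
orange [508.83333333 159.63888889]
orange [244.46296296 139.09259259]
orange [495.42553191 122.08510638]
```

View pics/crop3.png

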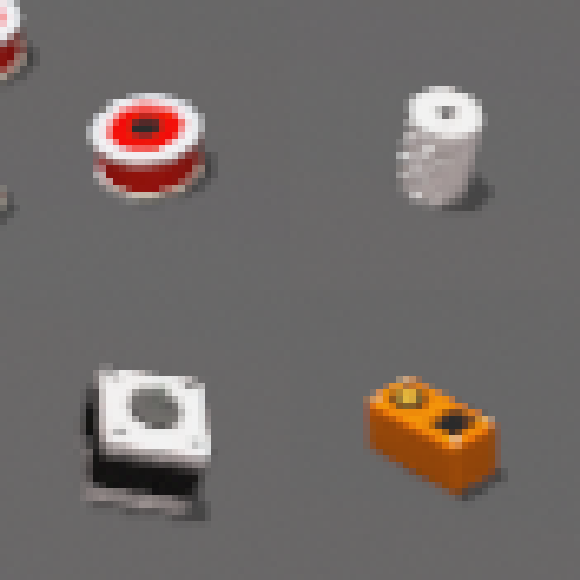

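The two views agree to 2–4 mm (the scene view reads x slightly larger), so I'll average them and check with the wrist camera at the hover. Starting with the extruder, which is nearest the arm.

```bash
cat > rob.py <<'E'
from workcell import env,sensors,capture,camera_model,workorder
from meas import *
def quat(d): a=np.radians(d)/2; return [0.,float(np.cos(a)),float(np.sin(a)),0.]
def best(pos,yaws):
    j=sensors.sense()["joint_pos"]; o=[]
    for y in yaws:
        s=env.solve_ik(pos,quat(y))
        if s is not None and abs(s[5])<2.9: o.append((np.abs(np.array(s)-j).max()+.3*abs(s[5]),y))
    return min(o)[1]
def hover(x,y,yaws,z=.16):
    yw=best([x,y,z],yaws); env.reach([x,y,z],quat(yw)); return yw
def stat(n=""):
    s=sensors.sense(); print(n,"t",round(s["time"],2),"pos",s["position"].round(4),"F",s["contact_force"].round(1),"w",round(s["width"],4)); return s
def shot(fn):
    m=camera_model("wrist"); p,d=capture("wrist"); np.savez(f"pics/{fn}.npz",p=p,**m); cv2.imwrite(f"pics/{fn}.png",p[...,::-1])
def cycle(y,n): return [((y+180+k*360/n)%360)-180 for k in range(n)]
E
python3 - <<'E'
from rob import *
s=np.load("pics/scene0.npz");cs=Cam(s)
f=lambda u,v,u0,v0:(u/(290/44)+u0-22-.5,v/(290/44)+v0-22-.5)
print("spool",cs.cast(f(146,128,207,162),.026)*1e3,"hs",cs.cast(f(447-290,112,327,204),.045)*1e3)
print("ext",cs.cast([f(u-290,v-290,246,140) for u,v in [(368,398),(406,378),(496,425),(460,447)]],.034).mean(0)*1e3)
print("mot",cs.cast([f(u,v-290,388,238) for u,v in [(100,370),(207,378),(211,464),(97,448)]],.040).mean(0)*1e3)
print(hover(.436,-.331,cycle(8,2),.18)); stat(); shot("w_ext")
m=np.load("pics/w_ext.npz");c=Cam(m,True)
for b in blobs(masks(m["p"])["orange"],300): print(b.mean(0),rect(c.cast(b,.034)))
E
```

```text
spool [[ 621.72985841 -309.9657522 ]] hs [[458.47714669 105.06268669]]
ext [ 437.02200291 -328.85611182]
mot [431.84457352 301.93080179]
8.0
 t 1.45 pos [ 0.4357 -0.3319  0.1803] F [ 0.2 -0.3 -0.9] w 0.0854
[259.90140845 175.63849765] (array([ 432.25646973, -327.80407715]), array([35.35654449, 74.49674225]), 8.576570510864258)
```

View pics/w_ext.png

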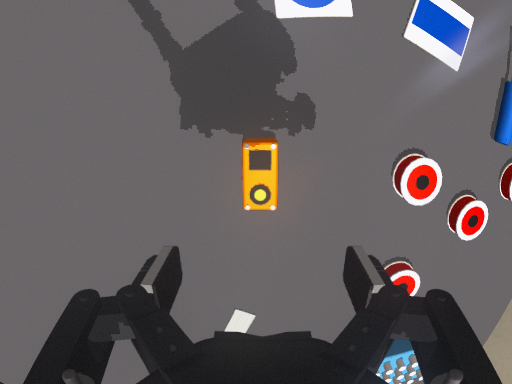

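The wrist view shows the extruder at (260,175): centre (432,-328), long axis about 98°. All three views agree within 4 mm. Grasping it across its width.

Run:
```python
from rob import *
env.servo_line([.4345,-.330,.05],feed=.25,frame=quat(8.2))
env.servo_line([.4345,-.330,.005],feed=.12); stat("down")
env.grip(.030); stat("grip")
env.servo_line([.4345,-.330,.16],feed=.2); stat("lift")
# extruder long axis = yaw+90 -> pad long axis -14 => yaw -104 / 76
yw=hover(.595,-.113,cycle(76,2),.20); stat(f"hover {yw}"); shot("w_pext")
m=np.load("pics/w_pext.npz");c=Cam(m,True)
for b in blobs(masks(m["p"])["blue"],200): print(b.mean(0),rect(c.cast(b,.006)))
```

```text
down t 2.69 pos [ 0.4351 -0.3307  0.006 ] F [ 0.5 -0.7  0.4] w 0.0856
grip t 3.21 pos [ 0.435  -0.3306  0.0058] F [-0.4  0.2  4.7] w 0.0351
lift t 4.13 pos [ 0.4337 -0.3291  0.1583] F [ 0.8 -0.  -2. ] w 0.035
hover 76.0 t 5.19 pos [ 0.5942 -0.1138  0.199 ] F [-0.9 -0.7 -1.5] w 0.0351
[262.30833333 172.53333333] (array([ 599.71478271, -114.60699463]), array([40.06057739, 32.51800537]), 75.92784881591797)
[411.02631579 145.52631579] (array([609.6340332 ,  73.69032288]), array([35.19920731, 35.62811661]), 81.72066497802734)
[232.63398693  53.09150327] (array([ 457.22161865, -112.64853668]), array([61.29571915, 61.74168777]), 75.82915496826172)
```

View pics/w_pext.png

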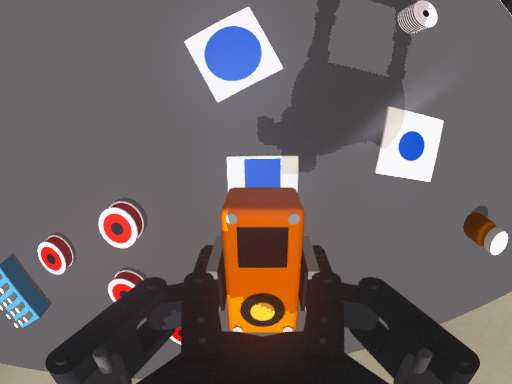

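The extruder is held straight at (262,260). The silhouette's near edge puts the tile centre at (622,-120), in agreement with the top view. Setting it down.

```bash
cat >> rob.py <<'E'
def place(x,y,yw,zg,openw=.085,up=.16):
    "zg: tcp z reading at grasp"
    env.servo_line([x,y,.05],feed=.25,frame=quat(yw))
    env.servo_line([x,y,zg+.009],feed=.12)
    z=zg+.009
    s=stat("near"); dx=np.array([x,y])-s["position"][:2]; X=[x+dx[0],y+dx[1]]; f0=s["contact_force"][2]
    while z>zg+.0035:
        z-=.001; env.servo_line([*X,z],feed=.03); s=sensors.sense()
        if s["contact_force"][2]-f0>4: break
    stat("set"); env.grip(openw); stat("open")
    env.servo_line([*X,.06],feed=.15); env.servo_line([*X,up],feed=.3)
E
python3 - <<'E'
from rob import *
place(.6222,-.1202,76,.0058)
yw=hover(.6205,-.311,[-40,-20,0,20,40],.20); stat(f"spool hover {yw}"); shot("w_sp")
m=np.load("pics/w_sp.npz");c=Cam(m,True)
for b in blobs(masks(m["p"])["red"],200): print(b.mean(0),rect(c.cast(b,.026)))
E
```

```text
near t 6.44 pos [ 0.6223 -0.1202  0.0152] F [-0.3 -0.5 -0.5] w 0.0353
set t 7.44 pos [ 0.6222 -0.1203  0.0118] F [-2.7  1.3  5.9] w 0.035
open t 7.98 pos [ 0.622  -0.1202  0.0107] F [-0.2 -1.1  0.5] w 0.0847
spool hover 40 t 9.74 pos [ 0.62   -0.3093  0.1979] F [-0.6 -0.3 -0.4] w 0.0848
[199.975  270.3375] (array([ 641.27618408, -456.76925659]), array([39.18587494, 40.40694046]), 33.06480026245117)
[382.56578947 249.82894737] (array([ 802.91894531, -284.74395752]), array([40.78384399, 34.74015045]), 0.7060948014259338)
[303.68965517 249.20689655] (array([ 720.11645508, -348.71932983]), array([39.84292221, 39.07714462]), 39.26019287109375)
[259.76237624 172.87128713] (array([ 618.46032715, -310.63342285]), array([39.4532547 , 38.38329697]), 40.067081451416016)
```

View pics/w_sp.png

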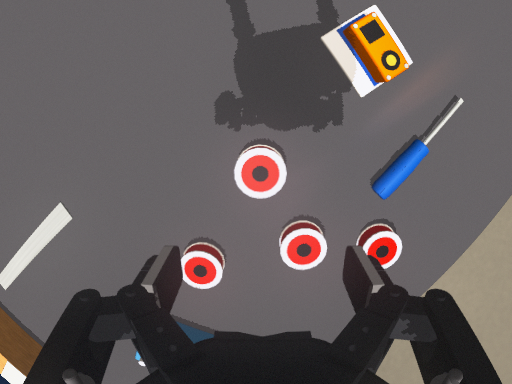

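The extruder sits on its tile at (375,48). The target spool is at (260,173), with the other three farther off at (304,249), (200,270) and (382,250). Picking it up.

Run:
```python
from rob import *
X=[.6195,-.3106]
env.servo_line([*X,.05],feed=.25)
s=sensors.sense(); d=np.array(X)-s["position"][:2]; X=[X[0]+d[0],X[1]+d[1]]
env.servo_line([*X,.0015],feed=.12); stat("down")
env.grip(.052); s=stat("grip"); print("zg",s["position"][2])
env.servo_line([*X,.06],feed=.12); shot("w_sg"); env.servo_line([*X,.16],feed=.25); stat("lift")
```

```text
down t 11.1 pos [ 0.6186 -0.3108  0.0019] F [0.7 1.3 0.9] w 0.0849
grip t 11.47 pos [ 0.6195 -0.3115  0.0034] F [-1.   0.3  5.6] w 0.0561
zg 0.003377915325825674
lift t 12.72 pos [ 0.6179 -0.3104  0.1592] F [-0.3  1.  -1.8] w 0.0559
```

View pics/w_sg.png

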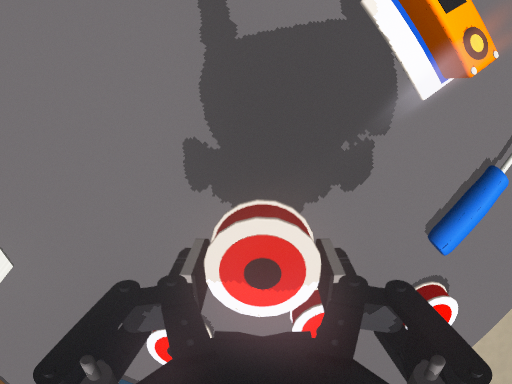

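The spool is held level and centred at (263,268), width 56 mm. Placing it on the large-disc tile.

Run:
```python
from rob import *
yw=hover(.4588,-.1127,[-80,-60,-40,-20,0,20,40],.16); print(yw)
place(.4588,-.1127,yw,.0034)
yw=hover(.4572,.1053,[-40,-20,0,20,40,60,80],.20); stat(f"hs hover {yw}"); shot("w_hs")
```

```text
20
near t 14.78 pos [ 0.4597 -0.1132  0.0135] F [ 0.4  0.5 -1.7] w 0.0559
set t 15.78 pos [ 0.458  -0.1122  0.0093] F [-3.6  2.1 10.1] w 0.0561
open t 16.18 pos [ 0.4578 -0.1122  0.0083] F [ 0.5 -0.3  0.2] w 0.0851
hs hover 20 t 18.03 pos [0.4566 0.1046 0.1986] F [ 0.3 -0.   0.1] w 0.0851
```

View pics/w_hs.png

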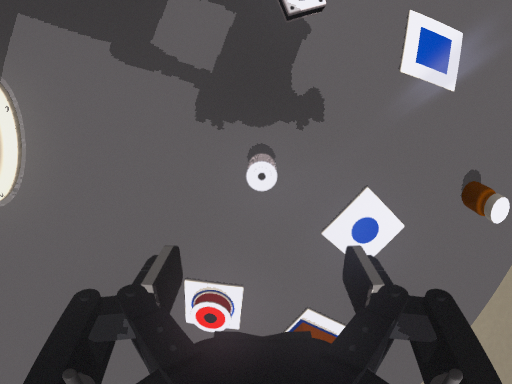

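The heat sink's dot is at (262,176). Its tile is at (364,229), and the spool is on its own tile at (211,312). Grasping the heat sink.

Run:
```python
from rob import *
m=np.load("pics/w_hs.npz");c=Cam(m,True); h=c.cast((262,176),.045)[0]; print("hs",h)
for b in blobs(masks(m["p"])["blue"],200): print(b.mean(0),rect(c.cast(b,.006)))
assert np.hypot(*(h-[.4572,.1053]))<.006
X=(h+np.array([.4572,.1053]))/2
env.servo_line([*X,.06],feed=.25)
d=X-sensors.sense()["position"][:2]; X=X+d
env.servo_line([*X,.008],feed=.12); stat("down")
env.grip(.026); s=stat("grip"); zg=s["position"][2]
env.servo_line([*X,.06],feed=.12); shot("w_hg"); env.servo_line([*X,.16],feed=.25); stat("lift"); np.save("zg.npy",zg)
```

```text
hs [0.45578398 0.1055751 ]
[364.74647887 229.83098592] (array([609.24963379,  73.70870972]), array([35.59479141, 34.65041733]), 18.791473388671875)
[431.09734513  47.4159292 ] (array([601.98504639, 322.2644043 ]), array([47.13021088, 47.61452484]), 9.530183792114258)
down t 19.38 pos [0.4565 0.106  0.009 ] F [ 0.9  0.8 -0.2] w 0.085
grip t 19.92 pos [0.4561 0.1061 0.0086] F [-0.6 -0.1  5.3] w 0.0306
lift t 21.1 pos [0.455  0.1061 0.1593] F [-0.5 -0.2 -0.7] w 0.0308
```

View pics/w_hg.png

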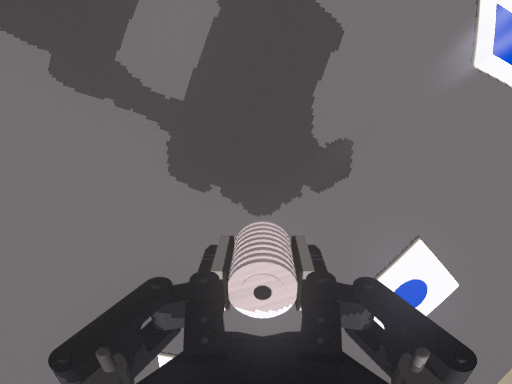

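The heat sink is held upright and centred at (262,290). Placing it, then hovering over the motor.

Run:
```python
from rob import *
yw=hover(.6100,.0737,[-40,-20,0,20,40,60],.16); print(yw)
place(.6100,.0737,yw,float(np.load("zg.npy")))
yw=hover(.429,.301,cycle(42,4),.21); stat(f"m hover {yw}"); shot("w_m")
m=np.load("pics/w_m.npz");c=Cam(m,True)
for b in blobs(masks(m["p"])["white"],200):
    if abs(b.mean(0)-[260,176]).max()<40: print(b.mean(0),rect(c.cast(b,.040)))
```

```text
0
near t 22.78 pos [0.6105 0.0737 0.0185] F [-0.8  0.  -0.2] w 0.0305
set t 23.78 pos [0.6096 0.0737 0.0146] F [-3.5 -0.1  6.8] w 0.0303
open t 24.36 pos [0.6094 0.0737 0.0135] F [ 0.2 -0.2  0.2] w 0.0852
m hover 42.0 t 26.43 pos [0.4295 0.3002 0.2093] F [-0.3 -0.5  0.4] w 0.0848
[260.33793103 169.3862069 ] (array([425.7199707 , 301.89916992]), array([41.66688156, 41.73760223]), 39.72415542602539)
```

View pics/w_m.png

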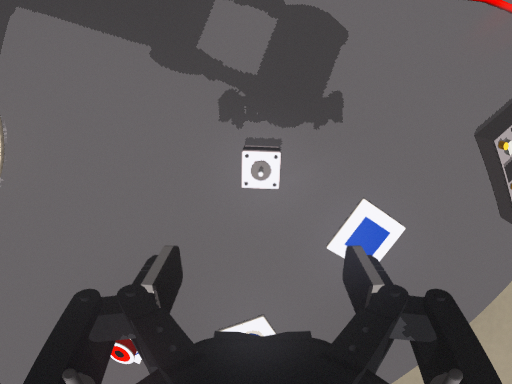

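The motor is at (260,169): centre (426,302), yaw 39.7°, size 41.7 mm, all as expected.

Run:
```python
from rob import *
X=np.array([.4263,.3016])
env.servo_line([*X,.08],feed=.25,frame=quat(39.7))
X=X+(X-sensors.sense()["position"][:2])
env.servo_line([*X,.007],feed=.12); stat("down")
env.grip(.036); s=stat("grip"); zg=s["position"][2]
env.servo_line([*X,.06],feed=.12); shot("w_mg"); env.servo_line([*X,.16],feed=.25); stat("lift"); np.save("zg.npy",zg)
```

```text
down t 27.91 pos [0.4261 0.3021 0.008 ] F [-0.   0.1 -0.3] w 0.0849
grip t 28.38 pos [0.4257 0.3019 0.0078] F [-1.  -1.6  6.5] w 0.0413
lift t 29.57 pos [0.4242 0.3013 0.1584] F [ 0.3  0.6 -4.4] w 0.0413
```

View pics/w_mg.png

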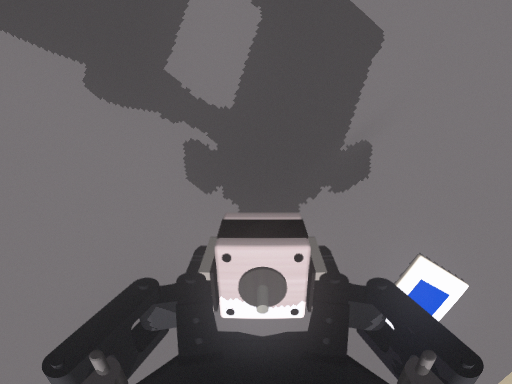

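The motor is held square and upright at (263,280). Placing it, then moving clear and checking all four.

Run:
```python
from rob import *
yw=hover(.6026,.3222,cycle(9.8,4),.16); print(yw)
place(.6026,.3222,yw,float(np.load("zg.npy")))
env.reach([.40,.20,.36],quat(20)); shot("w_f1"); stat()
p,d=capture("top"); np.savez("pics/top1.npz",p=p,d=d,**camera_model("top"))
o=[cv2.resize(p[v-20:v+20,u-20:u+20,::-1],(290,290),interpolation=0) for u,v in [(124,196),(214,191),(283,186),(283,245)]]
cv2.imwrite("pics/fin.png",np.vstack([np.hstack(o[:2]),np.hstack(o[2:])])); cv2.imwrite("pics/top1.png",p[...,::-1])
```

```text
9.800000000000011
near t 31.33 pos [0.6027 0.3223 0.0172] F [-0.2  0.1 -2.6] w 0.0412
set t 32.33 pos [0.6027 0.3222 0.0138] F [-4.3 -2.6  5.3] w 0.0414
open t 32.84 pos [0.6026 0.3222 0.0127] F [-0.3  0.3  0.2] w 0.0849
 t 35.02 pos [0.4002 0.2001 0.3585] F [-0.5  0.4 -0. ] w 0.0848
```

View pics/fin.png

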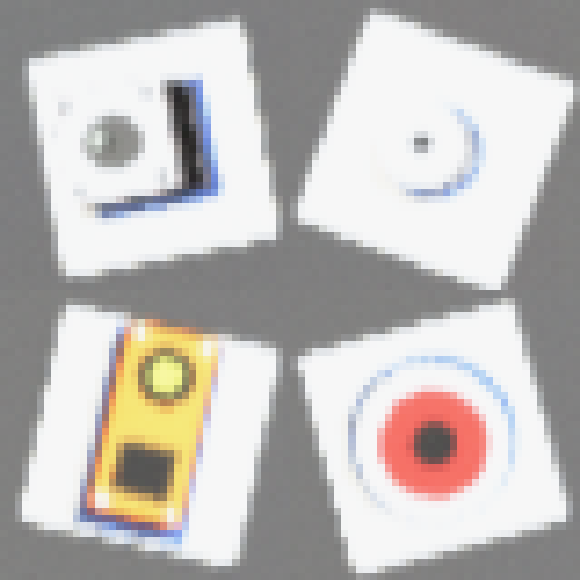

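View pics/top1.png

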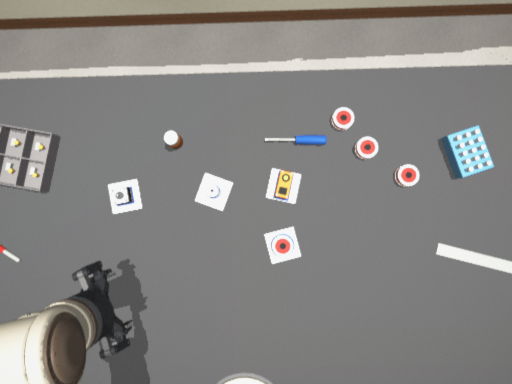

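View pics/w_f1.png

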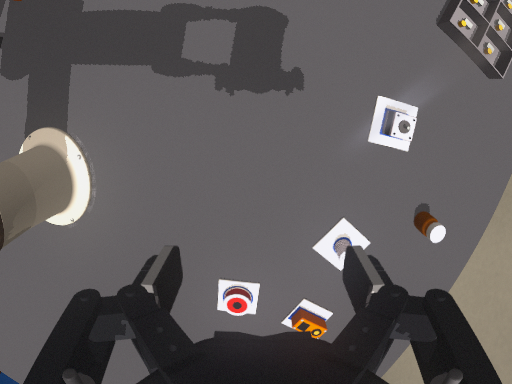

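All four stand upright on their own tiles: motor (122,195), heat sink (213,191), extruder (284,185), spool (283,246). The jar at (173,139) and driver at (297,139) look unmoved. Now a numeric check with the same camera.

Run:
```python
from meas import *
z=np.load("pics/top1.npz");c=Cam(z);k=7.25
g=lambda u,v,u0,v0:(u/k+u0-20.5,v/k+v0-20.5)
T=dict(motor=(603.1,322),hs=(610,74),ext=(622.2,-120.4),sp=(458.8,-113.2))
E=c.cast([g(u,v-290,283,186) for u,v in [(130,322),(215,345),(182,530),(88,508)]],.034)*1e3
M=c.cast([g(u,v,124,196) for u,v in [(52,97),(161,78),(180,190),(72,206)]],.04)*1e3
R=dict(motor=M.mean(0),hs=c.cast(g(131,142,214,191),.045)[0]*1e3,ext=E.mean(0),sp=c.cast(g(145,152,283,245),.026)[0]*1e3)
for n in T: print(n,R[n].round(1),"off",(R[n]-T[n]).round(1))
d=E[0]-E[3];print("ext yaw",np.degrees(np.arctan2(d[1],d[0])),"motor",np.degrees(np.arctan2(*(M[0]-M[3])[::-1])))
s0=np.load("pics/top0.npz")["p"].astype(int); d=np.abs(s0-z["p"]).max(2)
print("jar/driver pixel change",d[125:155,160:185].max(),d[130:150,260:330].max())
```

```text
motor [603.5 323.1] off [0.4 1.1]
hs [611.3  73.5] off [ 1.3 -0.5]
ext [ 623.3 -120.1] off [1.1 0.3]
sp [ 458.9 -113. ] off [0.1 0.2]
ext yaw -14.121460768626443 motor 10.445438530777956
jar/driver pixel change 7 8
```

All offsets are under 2 mm and both yaws match, so I'm handing in.

```bash
python3 -c "
from workcell import workorder,sensors
print(workorder.hand_in()); print(sensors.sense()['time'])"
```

```text
the job is handed in; nothing more can be done
None
the job is handed in; nothing more can be done
```

All four parts are standing upright on their own tiles and the job is handed in. The arm's clock read about 35 s at my last check, against the 106 s limit. The hand-in gives no verdict.

- **Position:** in the last top view each part is within 2 mm of its tile's centre. The extruder's yaw is −14.1° against about −14° for its silhouette, and the motor's is 10.4° against about 9.8°.
- **Setting down:** each part was lowered until light contact (5–10 N) before release, and the gripper was clear of everything at the end.
- **Spool:** I used the one nearest the base, about 695 mm away; the three look-alikes are at least 789 mm away.
- **Bystanders:** the jar and screwdriver show no visible change between the first and last top pictures.
- **Disagreement:** the scene camera placed points 2–4 mm farther out in x than the top and wrist views. I used positions between them, weighted towards the top and wrist views. No check failed.

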